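Hold up the caddy with the motor

TASK

One of the two white parts caddies on the bench has the small geared motor in it (a black square gearbox with a round steel can): lift that caddy, motor and all, at least 10 cm clear of the bench and keep it level and still in the air for a few seconds, so that I can clean the bench under it. Never tip it on the way, and leave the other caddy and everything else on the bench where it is. Finish while still holding the caddy up: do not put it down or let go.

Things in the scene. Friction and masses are not known exactly. Their poses are not given: they have to be found in the camera images.
- caddy_a: One of two identical loose white plastic parts caddies, 180 mm long (own x), 110 mm wide (own y), open on top, walls and floor 4 mm thick, walls 40 mm high, 300 g empty. A divider across own x = 0 makes two compartments side by side along x. Heavier at the end that is loaded. A carrying bar runs overhead along own x (see point). Origin: centre of its underside; z up.
- caddy_b: The other of two identical loose white plastic parts caddies, 180 mm long (own x), 110 mm wide (own y), open on top, walls and floor 4 mm thick, walls 40 mm high, 300 g empty. A divider across own x = 0 makes two compartments side by side along x. Heavier at the end that is loaded. A carrying bar runs overhead along own x (see point). Origin: centre of its underside; z up.
- caddy_a_bar (a point): Centre of the carrying bar of caddy_a, 115 mm above its underside: a straight aluminium bar along the caddy's x, 14 mm thick in y, 16 mm high, 180 mm long, carried at its two ends by uprights 30 mm wide and 8 mm thick at x = -86 and +86 mm; free above, at its sides and beneath.
- caddy_b_bar (a point): Centre of the carrying bar of caddy_b, 115 mm above its underside: a straight aluminium bar along the caddy's x, 14 mm thick in y, 16 mm high, 180 mm long, carried at its two ends by uprights 30 mm wide and 8 mm thick at x = -86 and +86 mm; free above, at its sides and beneath.
- motor: Small geared electric motor, 240 g give or take a fifth: black square gearbox 38 x 38 mm, 24 mm long, with a round steel can 34 mm across and 34 mm long on one side (own +y) and a short 6 mm shaft on the other; lies on its side, 38 mm high, 66 mm long, loose in any of the four compartments, at any yaw. Origin: on its underside, where gearbox and can meet
- transformer: Small transformer, block 48 x 42 mm, 40 mm high, dark steel core round a copper winding, about 220 g, loose in one of the four compartments. Origin: centre of its underside
- relay: Plain black relay block 30 x 20 x 18 mm high, 20 g, loose in one of the four compartments. Origin: centre of its underside
- dial: Round black dial knob, 34 mm across, 18 mm high, 20 g, loose in one of the four compartments. Origin: centre of its underside
- carton: Loose yellow carton, 75 x 42 x 28 mm high; to be left alone. Origin: on or near its underside
- controller: Loose hand-held controller, blue rounded block 85 x 50 mm, 42 mm high over its black round knob; to be left alone. Origin: on or near its underside
- tape: Loose roll of masking tape lying flat, 90 mm across, 25 mm high; to be left alone. Origin: on or near its underside
- pliers: Loose pliers with red handles, about 175 mm long, 16 mm high; to be left alone. Origin: on or near its underside
- jar: Loose closed amber jar, 60 mm across, 70 mm high; to be left alone. Origin: on or near its underside
Mind the look-alikes: they are no part of the job. What is shaped like the motor but brown is not meant.

How it is judged:
On the way:
1. the caddy with the motor in it is held in the air, level and still, for two seconds (((x of motor in the frame of caddy_a between -0.09 and 0.09 m and y of motor in the frame of caddy_a between -0.055 and 0.055 m and z of motor in the frame of caddy_a between -0.01 and 0.03 m and height (world z) of caddy_a above 0.09 m and angle between caddy_a's own z axis and vertical below 0.12 rad and linear speed of caddy_a below 0.02 m/s and angular speed of caddy_a below 0.1 rad/s and contact force between the fingers and caddy_a above 2 N) or (x of motor in the frame of caddy_b between -0.09 and 0.09 m and y of motor in the frame of caddy_b between -0.055 and 0.055 m and z of motor in the frame of caddy_b between -0.01 and 0.03 m and height (world z) of caddy_b above 0.09 m and angle between caddy_b's own z axis and vertical below 0.12 rad and linear speed of caddy_b below 0.02 m/s and angular speed of caddy_b below 0.1 rad/s and contact force between the fingers and caddy_b above 2 N))), for 2 s.
At the end, for the whole second after the job is handed in: The caddy that has the motor in it is held by the fingers (over 2 N) with its underside more than 90 mm above the bench, tilted less than 0.12 rad (7 degrees), slower than 20 mm/s and 0.1 rad/s, with the motor still in it (nothing on the bench that could carry it is 90 mm high) (((x of motor in the frame of caddy_a between -0.09 and 0.09 m and y of motor in the frame of caddy_a between -0.055 and 0.055 m and z of motor in the frame of caddy_a between -0.01 and 0.03 m and height (world z) of caddy_a above 0.09 m and angle between caddy_a's own z axis and vertical below 0.12 rad and linear speed of caddy_a below 0.02 m/s and angular speed of caddy_a below 0.1 rad/s and contact force between the fingers and caddy_a above 2 N) or (x of motor in the frame of caddy_b between -0.09 and 0.09 m and y of motor in the frame of caddy_b between -0.055 and 0.055 m and z of motor in the frame of caddy_b between -0.01 and 0.03 m and height (world z) of caddy_b above 0.09 m and angle between caddy_b's own z axis and vertical below 0.12 rad and linear speed of caddy_b below 0.02 m/s and angular speed of caddy_b below 0.1 rad/s and contact force between the fingers and caddy_b above 2 N))); the arm keeps its last pose, push and grip.
It fails at once if a caddy is tipped more than about 23 degrees (angle between any of caddy_a, caddy_b's own z axis and vertical above 0.4 rad).
It fails at once if the caddy without the motor is moved more than 3 cm ((x of motor in the frame of caddy_a between -0.09 and 0.09 m and y of motor in the frame of caddy_a between -0.055 and 0.055 m and z of motor in the frame of caddy_a between -0.01 and 0.03 m and distance of caddy_b from where it was at the start of the episode above 0.03 m) or (x of motor in the frame of caddy_b between -0.09 and 0.09 m and y of motor in the frame of caddy_b between -0.055 and 0.055 m and z of motor in the frame of caddy_b between -0.01 and 0.03 m and distance of caddy_a from where it was at the start of the episode above 0.03 m)).
It fails at once if one of the loose things on the bench is moved more than 4 cm (distance of any of carton, controller, tape, pliers, jar from where it was at the start of the episode above 0.04 m).
It also fails if it takes over 40 s, if anything falls off the work surface, if the arm or the gripper's body presses on something with over 40 N, if the wrist force passes 120 N, or if a joint passes its speed limit or range.

ROBOT

A 7-joint arm with a two-finger parallel gripper is mounted at the origin on the work surface. World frame = base frame: x ahead of the robot, y to its left, z up, the work surface at z = 0. Lengths are in m, angles in rad, forces in N, time in s.
With the tool pointing down it reaches from about 0.425 to 1.025 m from the base axis. Payload 9.4 kg.
Tool frame: the origin (TCP) lies on the mounting face of the last link; the fingertips stand 186 mm ahead of it and the grasp point (between the pads) lies 167 mm ahead of it; z points along the fingers, y is the line along which they close (so a half turn about z gives the same grasp; the last joint's range is limited). The gripper opens to 93 mm and grips with 3 to 60 N. Pads are 15 mm wide; open, the fingers measure 128 mm over their backs; the gripper's body (75 mm by 188 mm) begins 65 mm behind the grasp point.
Start: joints at [-1.334, 0.599, -0.003, 1.599, 0.002, 0.943, -0.08], TCP at [0.224, 0.69, 0.405] pointing down, gripper open.
Joint ranges: [-2.57, 2.57], [-0.35, 1.97], [-1.29, 1.29], [0.11, 2.56], [-1.05, 4.19], [0.11, 1.86], [-2.63, 2.63]. Speed limits (rad/s): [2.22, 2.22, 3.01, 3.01, 3.14, 3.14, 3.14].

INTERFACE

Orientations are given as [roll, pitch, yaw] about the fixed x, y, z axes, in that order (R = Rz(yaw) Ry(pitch) Rx(roll)).
In Python, from station import manip, vision gives the robot as it stands.
- The arm moves only by the tool jog_arm, never from a script. Its argument "deltas" is a list of rows, each an object of numbers: "rx", "ry", "rz": the turn, a rotation vector about the tool's x, y, z in units of 5 degrees (1.0 is 5 degrees); "dx", "dy", "dz": the shift along the tool's x, y, z in units of 40 mm (1.0 is 40 mm); "claw": the closure, from 0 (fully open) to 1 (shut). A call has 1 to 8 rows; each row shifts and turns the commanded pose from where the row before left it, along the tool's axes as they then stand; what a row does not reach is not made up. A row lasts 1/12 s, in which the tool goes at most 41.7 mm and 7.16 degrees, less where a joint would pass 70% of its speed; a pose out of reach is approached as far as the arm can. A call is refused whole if a number of a shift passes 1 or a number of a turn 1, either way. A call with a gripper value outside its range is refused whole. The fingers move at their own pace and stop on an object; "newtons" is the grip in N (left out, the last holds). Time passes only in rows, so rows that do not move let the fingers close. It gives the time, the measured TCP pose, the force, the opening and the grip force at its end, in the units of the state.
- manip.read_state(): the state, without advancing time (a new reading comes with each control period).
- vision.camera(name): name is "scene" or "top"; returns a dict with "color" (384x512x3 uint8, red, green, blue), "fov_y" (degrees; the focal length in pixels is half the picture's height over the tangent of half this angle, whatever the lens; pixels are square), "cx", "cy" (the principal point, pixels), "origin" and "rotation" of the camera in the world. Camera axes: x right, y down, z forward; pixel columns grow to the right and rows downward; lengths in m; the calibration is good to about 2 mm. A picture is of the moment at which its call begins. There is no depth.
- manip.finish_job(): hands the job in; it is judged then, once.
The state is a dict: "clock": time; "joints": joint angles; "qvel": joint speeds; "tau": joint torques, N m; "eef_pos": TCP position; "tcp_rot": TCP orientation; "ft_force": force on the tool from outside, world axes, zero at the start; "moment": the same for the moment, N m; "grip_width": finger opening in m; "grip_force": force on a finger pad.
Only numpy, scipy, OpenCV 4.12 (cv2) and the standard library are available. Lean on these libraries where they do the work, as an engineer would, in place of code of your own. Each camera call takes 0.05 s, during which the arm holds its last target. There are 200 camera calls.

## Working session

There is one attempt and no reset: what is moved stays moved. The work goes in short steps, Python scripts to look and compute and a tool call to move; the robot and the scene stay as the last step left them, time stands still between calls to the robot, and variables do not carry over. Pictures are saved under pics/ and viewed, at most 10 in all, crops included, and the job is handed in when it is done.

Besides the shell and the picture viewer there is one more tool, called after "Emit:" as name(argument=value, ...), one argument or row to a line, values as JSON. jog_arm: Moves the arm, as the interface text tells. Its arguments: {"type":"object","properties":{"deltas":{"type":"array","items":{"type":"object","properties":{"rx":{"type":"number"},"ry":{"type":"number"},"rz":{"type":"number"},"dx":{"type":"number"},"dy":{"type":"number"},"dz":{"type":"number"},"claw":{"type":"number"}}}},"newtons":{"type":"number"}},"required":["deltas"]}

```bash
mkdir -p pics
python3 - <<'E'
from station import manip, vision
import cv2,numpy as np
for n in("scene","top"):
    c=vision.camera(n); cv2.imwrite(f"pics/{n}0.png",cv2.resize(c["color"][...,::-1],(768,576),interpolation=cv2.INTER_CUBIC))
    cv2.imwrite(f"raw_{n}.png",c["color"][...,::-1])
    print(n,c["fov_y"],c["cx"],c["cy"],c["origin"],np.round(c["rotation"],4).tolist())
s=manip.read_state();print(s)
E
```

```text
scene 49.563111383957555 262.1125602588423 188.9144026378327 [1.08434466 0.64434477 0.99351642] [-2.4279, -0.0046, 2.484]
top 45.03823898642047 254.26038236006926 183.89283750405215 [0.41642942 0.00801289 1.24567853] [-2.9653, 0.0301, -1.5679]
{'clock': 0.1, 'joints': array([-1.33369535,  0.60005177, -0.00253232,  1.60002757,  0.00176414,
        0.94286052, -0.079797  ]), 'qvel': array([-1.14285759e-03, -2.19349564e-03, -3.93834413e-04, -3.41949456e-03,
       -1.13814628e-04,  9.06682271e-05, -1.24020565e-03]), 'tau': array([ 4.98927766e-03, -7.66559529e+01,  1.50186438e+00, -2.52939498e+01,
       -5.23569365e-02,  1.35528110e-02,  9.14027919e-05]), 'eef_pos': array([0.22373045, 0.68944383, 0.40394945]), 'tcp_rot': array([-3.14025167e+00,  1.03478587e-04,  2.82782300e+00]), 'ft_force': array([-0.35234431,  0.55511096, -0.62842748]), 'moment': array([-0.05371624,  0.02185837,  0.01760399]), 'grip_force': 0.0, 'grip_width': 0.09306892908091996}
```

View pics/top0.png

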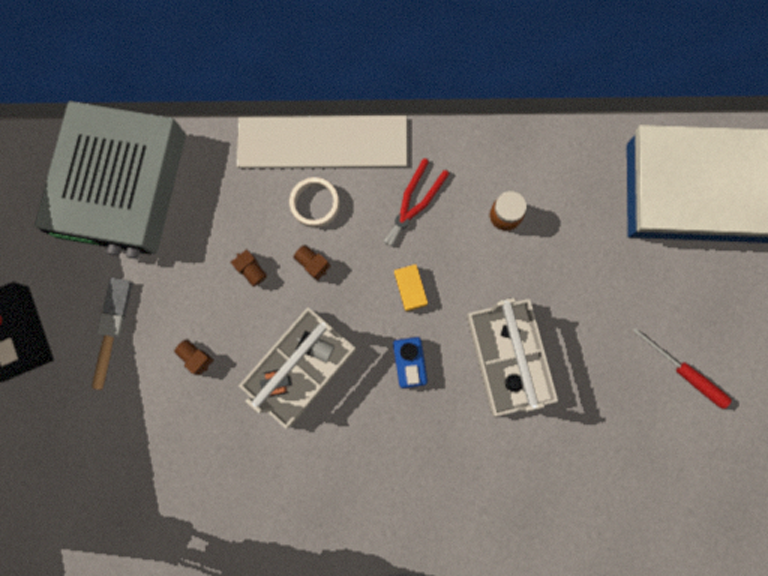

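View pics/scene0.png

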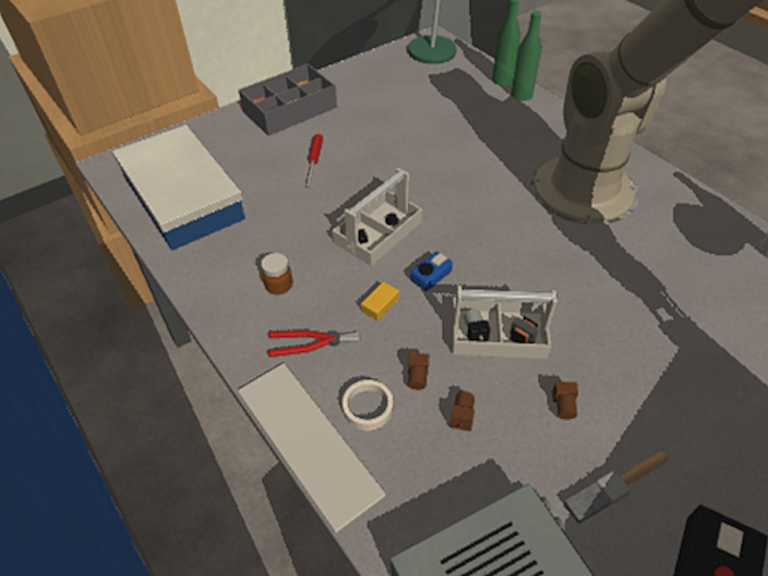

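Top view (768 px scale): motor candidates are the black gearbox with steel can in the left caddy (318,345), and three brown look-alikes at (249,267), (311,262) and (192,357). The dark transformer is at (272,382). The right caddy holds only two small black things, the relay (508,332) and the dial (514,382). By the description I choose the left caddy. Next I check it in a crop and measure its bar.

```bash
cat > h.py <<'E'
import numpy as np,cv2
from scipy.spatial.transform import Rotation as R
C={"scene":(49.563111383957555,262.11256,188.9144,[1.08434466,0.64434477,0.99351642],[-2.4279,-0.0046,2.484]),
"top":(45.03823898642047,254.26038,183.89284,[0.41642942,0.00801289,1.24567853],[-2.9653,0.0301,-1.5679])}
def ray(n,u,v):
    f,cx,cy,o,r=C[n];f=192/np.tan(np.radians(f/2))
    return np.array(o),R.from_euler("xyz",r).apply([(u-cx)/f,(v-cy)/f,1])
def plane(n,u,v,z):
    o,d=ray(n,u,v);return o+d*(z-o[2])/d[2]
def two(a,b):
    (o1,d1),(o2,d2)=ray("top",*a),ray("scene",*b)
    t=np.linalg.lstsq(np.c_[d1,-d2],o2-o1,rcond=None)[0]
    p,q=o1+t[0]*d1,o2+t[1]*d2;return (p+q)/2,np.linalg.norm(p-q)
E
python3 - <<'E'
from h import *
t=cv2.imread("raw_top.png");s=cv2.imread("raw_scene.png")
a=cv2.resize(t[200:290,155:265],None,fx=5,fy=5,interpolation=cv2.INTER_CUBIC)[:,:]
b=cv2.resize(s[180:245,290:380],None,fx=5,fy=5,interpolation=cv2.INTER_CUBIC)
W=np.zeros((600,800,3),np.uint8);a=cv2.resize(a,(400,327));b=cv2.resize(b,(400,289))
W[:327,:400]=a;W[:289,400:]=b;cv2.imwrite("pics/crop.png",W[:327])
g=t[200:290,155:265].min(2)
for th in(190,205,220):
    m=(g>th).astype(np.uint8);cs,_=cv2.findContours(m,0,2);c=max(cs,key=cv2.contourArea)
    r=cv2.minAreaRect(c);print(th,r,np.round(cv2.boxPoints(r)+[155,200],1).tolist())
E
```

```text
190 ((31.32301139831543, 48.84513473510742), (2.728090286254883, 54.6558837890625), 41.18592834472656) [[167.3, 268.5], [203.3, 227.4], [205.3, 229.2], [169.4, 270.3]]
205 ((14.0, 69.5), (1.0, 0.0), -90.0) [[169.0, 270.0], [169.0, 270.0], [169.0, 269.0], [169.0, 269.0]]Traceback (most recent call last):
  File "<stdin>", line 9, in <module>
ValueError: max() iterable argument is empty
```

View pics/crop.png

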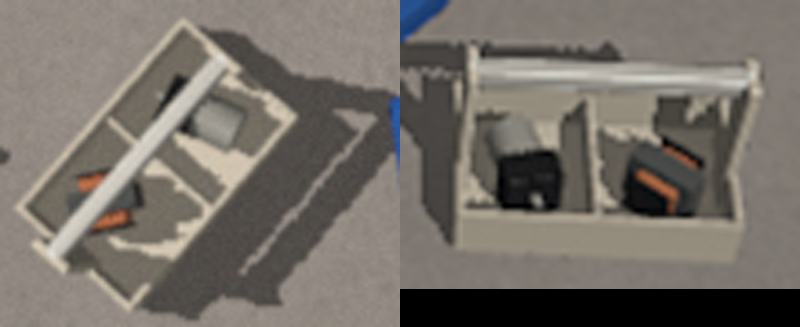

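The crop confirms the choice: a black gearbox with a steel can at crop (195,110) in the left caddy, with the transformer in its other compartment. The bar runs from (50,252) to (222,62) in the crop.

Run:
```python
from h import *
A=plane("top",168.7,269.3,.123);B=plane("top",216.1,217.1,.123)
print(A,B,np.linalg.norm(A-B),(A+B)/2,np.degrees(np.arctan2(*(B-A)[1::-1])))
print(two((168.7,269.3),(369.2,197.1)),two((216.1,217.1),(307.1,196.2)))
# caddy corners at z=.04 from top crop
k=110/400
P=[plane("top",155+x*k,200+y*k,.04) for x,y in((183,22),(297,118),(128,305),(18,207))]
print(np.round(P,3),np.mean(P,0),[np.linalg.norm(P[i]-P[(i+1)%4]) for i in range(4)])
# other things
print([np.round(plane("top",x/1.5,y/1.5,z),3) for x,y,z in((410,362,.03),(410,288,.028),(311,262,.03),(192,357,.03))])
from station import manip
Rm=R.from_euler("xyz",manip.read_state()["tcp_rot"]).as_matrix();print(Rm.round(3))
```

```text
[0.40886342 0.24709145 0.123     ] [0.53439386 0.13525754 0.123     ] 0.16812112936620796 [0.47162864 0.1911745  0.123     ] -41.69755033956776
(array([0.40743262, 0.24906453, 0.1218406 ]), np.float64(0.004412922760882444)) (array([0.53398636, 0.13805136, 0.11255365]), np.float64(0.004407443579478143))
[[0.572 0.174 0.04 ]
 [0.503 0.09  0.04 ]
 [0.372 0.208 0.04 ]
 [0.44  0.289 0.04 ]] [0.47172777 0.19018433 0.04      ] [np.float64(0.10830657156996217), np.float64(0.1763861589804191), np.float64(0.1053594985641404), np.float64(0.17552304009724431)]
[array([ 0.481, -0.005,  0.03 ]), array([ 0.611, -0.006,  0.028]), array([0.658, 0.171, 0.03 ]), array([0.489, 0.378, 0.03 ])]
[[-0.951  0.309 -0.   ]
 [ 0.309  0.951 -0.001]
 [-0.    -0.001 -1.   ]]
```

Emit:
jog_arm(
  deltas=[
    {"rz": 0.94},
    {"rz": 0.94},
    {"rz": 0.94},
    {"rz": 0.94},
    {"rz": 0.94},
    {"dx": -0.4, "dy": -0.16},
    {"dx": -0.8, "dy": -0.32},
    {"dx": -0.8, "dy": -0.32},
  ],
  newtons=60,
)

```text
invalid input
```

Emit:
jog_arm(
  deltas=[
    {"dx": -0.8, "dy": -0.32},
    {"dx": -0.8, "dy": -0.32},
    {"dx": -0.8, "dy": -0.32},
    {"dx": -0.8, "dy": -0.32},
    {"dx": -0.8, "dy": -0.32},
    {"dx": -0.8, "dy": -0.32},
    {"dx": -0.8, "dy": -0.32},
    {"dx": -0.8, "dy": -0.32},
  ],
)

```text
invalid input
```

Emit:
jog_arm(
  deltas=[
    {"dx": -0.8, "dy": -0.32},
    {"dx": -0.8, "dy": -0.32},
    {"dx": -0.8, "dy": -0.32},
    {"dx": -0.8, "dy": -0.32},
    {"dx": -0.5, "dy": -0.2},
    {"dx": -0.4, "dy": -0.2},
    {},
    {},
  ],
)

```text
invalid input
```

Emit:
jog_arm(
  deltas=[
    {"dx": 0, "dy": 0, "dz": 0, "rx": 0, "ry": 0, "rz": 0.94, "claw": 0},
    {"dx": 0, "dy": 0, "dz": 0, "rx": 0, "ry": 0, "rz": 0.94, "claw": 0},
    {"dx": 0, "dy": 0, "dz": 0, "rx": 0, "ry": 0, "rz": 0.94, "claw": 0},
    {"dx": 0, "dy": 0, "dz": 0, "rx": 0, "ry": 0, "rz": 0.94, "claw": 0},
    {"dx": 0, "dy": 0, "dz": 0, "rx": 0, "ry": 0, "rz": 0.94, "claw": 0},
    {"dx": -0.4, "dy": -0.16, "dz": 0, "rx": 0, "ry": 0, "rz": 0, "claw": 0},
    {"dx": -0.8, "dy": -0.32, "dz": 0, "rx": 0, "ry": 0, "rz": 0, "claw": 0},
    {"dx": -0.8, "dy": -0.32, "dz": 0, "rx": 0, "ry": 0, "rz": 0, "claw": 0},
  ],
  newtons=60,
)

```text
clock: 0.77
eef_pos: [0.2617, 0.6124, 0.4038]
tcp_rot: [-3.141, 0.0, 2.42]
ft_force: [2.1, -0.2, 0.3]
grip_width: 0.0929
grip_force: 0.0
```

Emit:
jog_arm(
  deltas=[
    {"dx": -0.8, "dy": -0.32, "dz": 0, "rx": 0, "ry": 0, "rz": 0, "claw": 0},
    {"dx": -0.8, "dy": -0.32, "dz": 0, "rx": 0, "ry": 0, "rz": 0, "claw": 0},
    {"dx": -0.8, "dy": -0.32, "dz": 0, "rx": 0, "ry": 0, "rz": 0, "claw": 0},
    {"dx": -0.8, "dy": -0.32, "dz": 0, "rx": 0, "ry": 0, "rz": 0, "claw": 0},
    {"dx": -0.8, "dy": -0.32, "dz": 0, "rx": 0, "ry": 0, "rz": 0, "claw": 0},
    {"dx": -0.8, "dy": -0.32, "dz": 0, "rx": 0, "ry": 0, "rz": 0, "claw": 0},
    {"dx": -0.8, "dy": -0.32, "dz": 0, "rx": 0, "ry": 0, "rz": 0, "claw": 0},
    {"dx": -0.8, "dy": -0.32, "dz": 0, "rx": 0, "ry": 0, "rz": 0, "claw": 0},
  ],
)

```text
clock: 1.43
eef_pos: [0.3869, 0.3647, 0.4046]
tcp_rot: [-3.141, 0.0, 2.418]
ft_force: [1.4, -0.2, -0.1]
grip_width: 0.0927
grip_force: 0.0
```

Emit:
jog_arm(
  deltas=[
    {"dx": -0.8, "dy": -0.32, "dz": 0, "rx": 0, "ry": 0, "rz": 0, "claw": 0},
    {"dx": -0.8, "dy": -0.32, "dz": 0, "rx": 0, "ry": 0, "rz": 0, "claw": 0},
    {"dx": -0.8, "dy": -0.32, "dz": 0, "rx": 0, "ry": 0, "rz": 0, "claw": 0},
    {"dx": -0.8, "dy": -0.32, "dz": 0, "rx": 0, "ry": 0, "rz": 0, "claw": 0},
    {"dx": -0.8, "dy": -0.32, "dz": 0, "rx": 0, "ry": 0, "rz": 0, "claw": 0},
    {"dx": -0.5, "dy": -0.4, "dz": 0, "rx": 0, "ry": 0, "rz": 0, "claw": 0},
    {"dx": 0, "dy": 0, "dz": 0, "rx": 0, "ry": 0, "rz": 0, "claw": 0},
    {"dx": 0, "dy": 0, "dz": 0, "rx": 0, "ry": 0, "rz": 0, "claw": 0},
  ],
)

```text
clock: 2.1
eef_pos: [0.4686, 0.1858, 0.4047]
tcp_rot: [-3.141, 0.0, 2.414]
ft_force: [0.3, 0.7, 0.4]
grip_width: 0.0933
grip_force: 0.0
```

Emit:
jog_arm(
  deltas=[
    {"dx": 0, "dy": 0.14, "dz": 0.3, "rx": 0, "ry": 0, "rz": 0, "claw": 0},
    {"dx": 0, "dy": 0, "dz": 0.5, "rx": 0, "ry": 0, "rz": 0, "claw": 0},
    {"dx": 0, "dy": 0, "dz": 0.5, "rx": 0, "ry": 0, "rz": 0, "claw": 0},
    {"dx": 0, "dy": 0, "dz": 0.5, "rx": 0, "ry": 0, "rz": 0, "claw": 0},
    {"dx": 0, "dy": 0, "dz": 0.5, "rx": 0, "ry": 0, "rz": 0, "claw": 0},
    {"dx": 0, "dy": 0, "dz": 0.4, "rx": 0, "ry": 0, "rz": 0, "claw": 0},
    {"dx": 0, "dy": 0, "dz": 0.35, "rx": 0, "ry": 0, "rz": 0, "claw": 0},
    {"dx": 0, "dy": 0, "dz": 0, "rx": 0, "ry": 0, "rz": 0, "claw": 0},
  ],
)

```text
clock: 2.77
eef_pos: [0.4711, 0.1932, 0.2795]
tcp_rot: [-3.138, -0.002, 2.421]
ft_force: [-0.3, 0.3, -0.2]
grip_width: 0.0929
grip_force: 0.0
```

Run:
```python
from station import vision
import cv2,numpy as np
s=vision.camera("scene")["color"][150:250,270:400,::-1];t=vision.camera("top")["color"][190:300,145:275,::-1]
cv2.imwrite("pics/g.png",np.hstack([cv2.resize(s,(400,308),interpolation=2),cv2.resize(cv2.resize(t,(400,338),interpolation=2)[:308],(400,308))]))
```

```text
(no output)
```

View pics/g.png

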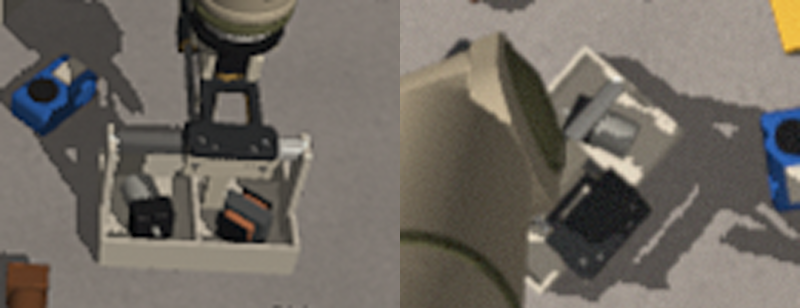

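Run:
```python
from h import *
f,cx,cy,o,r=C["scene"];f=192/np.tan(np.radians(f/2))
def pr(p):
    q=R.from_euler("xyz",r).inv().apply(np.array(p)-o);return (np.array([cx+f*q[0]/q[2]-270,cy+f*q[1]/q[2]-150])*3.077).round()
g=np.array([.4711,.1932]);n=np.array([.663,.749]);b=np.array([.749,-.663])
for nm,s,x,z in(("body bottom",.094,0,.18),("b+",.094,.037,.18),("b-",.094,-.037,.18),("tip",.055,0,.0935),("bar c",0,0,.115),("bar+",0,.09,.115),("bar-",0,-.09,.115),("front corner+",.055,.09,0),("front-",.055,-.09,0)):
    print(nm,pr([*(g+n*s+b*x),z]))
from station import manip
print({k:v for k,v in manip.read_state().items() if k in("eef_pos","tcp_rot","clock")})
```

```text
body bottom [223. 183.]
b+ [177. 180.]
b- [269. 185.]
tip [205. 209.]
bar c [206. 145.]
bar+ [105. 139.]
bar- [307. 150.]
front corner+ [ 95. 263.]
front- [289. 274.]
{'clock': 2.8667, 'eef_pos': array([0.47175448, 0.19271726, 0.2818762 ]), 'tcp_rot': array([-3.14016852e+00, -9.40281241e-04,  2.41963566e+00])}
```

The view from both cameras fits the prediction to within a few pixels: the bar runs from (110,133) to (310,145) with the gripper over its middle. I close now.

Emit:
jog_arm(
  deltas=[
    {"dx": 0, "dy": 0, "dz": 0, "rx": 0, "ry": 0, "rz": 0, "claw": 0.4},
    {"dx": 0, "dy": 0, "dz": 0, "rx": 0, "ry": 0, "rz": 0, "claw": 0.6},
    {"dx": 0, "dy": 0, "dz": 0, "rx": 0, "ry": 0, "rz": 0, "claw": 0.75},
    {"dx": 0, "dy": 0, "dz": 0, "rx": 0, "ry": 0, "rz": 0, "claw": 0.85},
    {"dx": 0, "dy": 0, "dz": 0, "rx": 0, "ry": 0, "rz": 0, "claw": 1},
    {"dx": 0, "dy": 0, "dz": 0, "rx": 0, "ry": 0, "rz": 0, "claw": 1},
    {"dx": 0, "dy": 0, "dz": 0, "rx": 0, "ry": 0, "rz": 0, "claw": 1},
    {"dx": 0, "dy": 0, "dz": 0, "rx": 0, "ry": 0, "rz": 0, "claw": 1},
  ],
  newtons=60,
)

```text
clock: 3.53
eef_pos: [0.4721, 0.1913, 0.2828]
tcp_rot: [3.141, 0.0, 2.418]
ft_force: [0.6, 0.4, 0.2]
grip_width: 0.0442
grip_force: 0.0
```

Emit:
jog_arm(
  deltas=[
    {"dx": 0, "dy": 0, "dz": 0, "rx": 0, "ry": 0, "rz": 0, "claw": 1},
    {"dx": 0, "dy": 0, "dz": 0, "rx": 0, "ry": 0, "rz": 0, "claw": 1},
    {"dx": 0, "dy": 0, "dz": 0, "rx": 0, "ry": 0, "rz": 0, "claw": 1},
    {"dx": 0, "dy": 0, "dz": 0, "rx": 0, "ry": 0, "rz": 0, "claw": 1},
    {"dx": 0, "dy": 0, "dz": 0, "rx": 0, "ry": 0, "rz": 0, "claw": 1},
    {"dx": 0, "dy": 0, "dz": 0, "rx": 0, "ry": 0, "rz": 0, "claw": 1},
    {"dx": 0, "dy": 0, "dz": 0, "rx": 0, "ry": 0, "rz": 0, "claw": 1},
    {"dx": 0, "dy": 0, "dz": 0, "rx": 0, "ry": 0, "rz": 0, "claw": 1},
  ],
)

```text
clock: 4.2
eef_pos: [0.4722, 0.1916, 0.2827]
tcp_rot: [3.141, 0.0, 2.418]
ft_force: [1.2, 1.1, -3.9]
grip_width: 0.0132
grip_force: 60.0
```

Gripped at about 14 mm opening with 60 N. I lift gently by a small amount first, to check the balance.

Emit:
jog_arm(
  deltas=[
    {"dx": 0, "dy": 0, "dz": -0.05, "rx": 0, "ry": 0, "rz": 0, "claw": 1},
    {"dx": 0, "dy": 0, "dz": -0.1, "rx": 0, "ry": 0, "rz": 0, "claw": 1},
    {"dx": 0, "dy": 0, "dz": -0.1, "rx": 0, "ry": 0, "rz": 0, "claw": 1},
    {"dx": 0, "dy": 0, "dz": -0.1, "rx": 0, "ry": 0, "rz": 0, "claw": 1},
    {"dx": 0, "dy": 0, "dz": -0.1, "rx": 0, "ry": 0, "rz": 0, "claw": 1},
    {"dx": 0, "dy": 0, "dz": -0.05, "rx": 0, "ry": 0, "rz": 0, "claw": 1},
    {"dx": 0, "dy": 0, "dz": 0, "rx": 0, "ry": 0, "rz": 0, "claw": 1},
    {"dx": 0, "dy": 0, "dz": 0, "rx": 0, "ry": 0, "rz": 0, "claw": 1},
  ],
)

```text
clock: 4.87
eef_pos: [0.4721, 0.1914, 0.3029]
tcp_rot: [3.141, 0.0, 2.418]
ft_force: [-0.5, -0.7, -7.2]
grip_width: 0.0132
grip_force: 60.0
```

Run:
```python
from station import vision,manip
import cv2,numpy as np
from h import R
s=manip.read_state();print(s["ft_force"],s["moment"],R.from_euler("xyz",s["tcp_rot"]).inv().apply(s["moment"]),s["grip_width"],s["eef_pos"])
s=vision.camera("scene")["color"][130:250,270:400,::-1]
cv2.imwrite("pics/l.png",cv2.resize(s,(520,480),interpolation=2))
```

```text
[-0.48483252 -0.71637817 -7.24666028] [-0.06422824  0.00517892  0.00323165] [ 0.05154906 -0.03866031 -0.00325682] 0.01321116755407565 [0.47207814 0.1913782  0.30293073]
```

View pics/l.png

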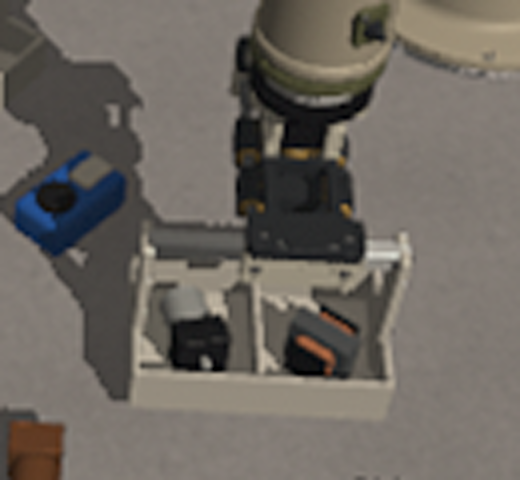

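The caddy hangs level 20 mm up: its front edge runs from (132,403) to (388,415), the same slope as before. The wrist reads 7.2 N, close to the full weight, and the moment is small. I lift on another 120 mm.

Emit:
jog_arm(
  deltas=[
    {"dx": 0, "dy": 0, "dz": -0.1, "rx": 0, "ry": 0, "rz": 0, "claw": 1},
    {"dx": 0, "dy": 0, "dz": -0.2, "rx": 0, "ry": 0, "rz": 0, "claw": 1},
    {"dx": 0, "dy": 0, "dz": -0.25, "rx": 0, "ry": 0, "rz": 0, "claw": 1},
    {"dx": 0, "dy": 0, "dz": -0.25, "rx": 0, "ry": 0, "rz": 0, "claw": 1},
    {"dx": 0, "dy": 0, "dz": -0.25, "rx": 0, "ry": 0, "rz": 0, "claw": 1},
    {"dx": 0, "dy": 0, "dz": -0.25, "rx": 0, "ry": 0, "rz": 0, "claw": 1},
    {"dx": 0, "dy": 0, "dz": -0.25, "rx": 0, "ry": 0, "rz": 0, "claw": 1},
    {"dx": 0, "dy": 0, "dz": -0.25, "rx": 0, "ry": 0, "rz": 0, "claw": 1},
  ],
)

```text
clock: 5.58
eef_pos: [0.472, 0.1913, 0.376]
tcp_rot: [3.141, 0.0, 2.418]
ft_force: [0.4, 0.8, -7.7]
grip_width: 0.0136
grip_force: 60.0
```

Emit:
jog_arm(
  deltas=[
    {"dx": 0, "dy": 0, "dz": -0.25, "rx": 0, "ry": 0, "rz": 0, "claw": 1},
    {"dx": 0, "dy": 0, "dz": -0.25, "rx": 0, "ry": 0, "rz": 0, "claw": 1},
    {"dx": 0, "dy": 0, "dz": -0.25, "rx": 0, "ry": 0, "rz": 0, "claw": 1},
    {"dx": 0, "dy": 0, "dz": -0.2, "rx": 0, "ry": 0, "rz": 0, "claw": 1},
    {"dx": 0, "dy": 0, "dz": -0.15, "rx": 0, "ry": 0, "rz": 0, "claw": 1},
    {"dx": 0, "dy": 0, "dz": -0.1, "rx": 0, "ry": 0, "rz": 0, "claw": 1},
    {"dx": 0, "dy": 0, "dz": 0, "rx": 0, "ry": 0, "rz": 0, "claw": 1},
    {"dx": 0, "dy": 0, "dz": 0, "rx": 0, "ry": 0, "rz": 0, "claw": 1},
  ],
)

```text
clock: 6.25
eef_pos: [0.472, 0.1914, 0.4227]
tcp_rot: [-3.142, 0.0, 2.418]
ft_force: [0.4, 0.2, -6.8]
grip_width: 0.0132
grip_force: 60.0
```

Emit:
jog_arm(
  deltas=[
    {"dx": 0, "dy": 0, "dz": 0, "rx": 0, "ry": 0, "rz": 0, "claw": 1},
    {"dx": 0, "dy": 0, "dz": 0, "rx": 0, "ry": 0, "rz": 0, "claw": 1},
    {"dx": 0, "dy": 0, "dz": 0, "rx": 0, "ry": 0, "rz": 0, "claw": 1},
    {"dx": 0, "dy": 0, "dz": 0, "rx": 0, "ry": 0, "rz": 0, "claw": 1},
    {"dx": 0, "dy": 0, "dz": 0, "rx": 0, "ry": 0, "rz": 0, "claw": 1},
    {"dx": 0, "dy": 0, "dz": 0, "rx": 0, "ry": 0, "rz": 0, "claw": 1},
    {"dx": 0, "dy": 0, "dz": 0, "rx": 0, "ry": 0, "rz": 0, "claw": 1},
    {"dx": 0, "dy": 0, "dz": 0, "rx": 0, "ry": 0, "rz": 0, "claw": 1},
  ],
)

```text
clock: 6.92
eef_pos: [0.4721, 0.1914, 0.4227]
tcp_rot: [-3.141, 0.0, 2.418]
ft_force: [0.2, 0.6, -6.4]
grip_width: 0.0134
grip_force: 60.0
```

Emit:
jog_arm(
  deltas=[
    {"dx": 0, "dy": 0, "dz": 0, "rx": 0, "ry": 0, "rz": 0, "claw": 1},
    {"dx": 0, "dy": 0, "dz": 0, "rx": 0, "ry": 0, "rz": 0, "claw": 1},
    {"dx": 0, "dy": 0, "dz": 0, "rx": 0, "ry": 0, "rz": 0, "claw": 1},
    {"dx": 0, "dy": 0, "dz": 0, "rx": 0, "ry": 0, "rz": 0, "claw": 1},
    {"dx": 0, "dy": 0, "dz": 0, "rx": 0, "ry": 0, "rz": 0, "claw": 1},
    {"dx": 0, "dy": 0, "dz": 0, "rx": 0, "ry": 0, "rz": 0, "claw": 1},
    {"dx": 0, "dy": 0, "dz": 0, "rx": 0, "ry": 0, "rz": 0, "claw": 1},
    {"dx": 0, "dy": 0, "dz": 0, "rx": 0, "ry": 0, "rz": 0, "claw": 1},
  ],
)

```text
clock: 7.58
eef_pos: [0.4721, 0.1914, 0.4228]
tcp_rot: [3.142, 0.0, 2.418]
ft_force: [-0.2, 0.6, -6.8]
grip_width: 0.0135
grip_force: 60.0
```

Emit:
jog_arm(
  deltas=[
    {"dx": 0, "dy": 0, "dz": 0, "rx": 0, "ry": 0, "rz": 0, "claw": 1},
    {"dx": 0, "dy": 0, "dz": 0, "rx": 0, "ry": 0, "rz": 0, "claw": 1},
    {"dx": 0, "dy": 0, "dz": 0, "rx": 0, "ry": 0, "rz": 0, "claw": 1},
    {"dx": 0, "dy": 0, "dz": 0, "rx": 0, "ry": 0, "rz": 0, "claw": 1},
    {"dx": 0, "dy": 0, "dz": 0, "rx": 0, "ry": 0, "rz": 0, "claw": 1},
    {"dx": 0, "dy": 0, "dz": 0, "rx": 0, "ry": 0, "rz": 0, "claw": 1},
    {"dx": 0, "dy": 0, "dz": 0, "rx": 0, "ry": 0, "rz": 0, "claw": 1},
    {"dx": 0, "dy": 0, "dz": 0, "rx": 0, "ry": 0, "rz": 0, "claw": 1},
  ],
)

```text
clock: 8.25
eef_pos: [0.4721, 0.1914, 0.4227]
tcp_rot: [-3.142, 0.0, 2.418]
ft_force: [-0.2, 0.2, -7.2]
grip_width: 0.0138
grip_force: 60.0
```

Emit:
jog_arm(
  deltas=[
    {"dx": 0, "dy": 0, "dz": 0, "rx": 0, "ry": 0, "rz": 0, "claw": 1},
    {"dx": 0, "dy": 0, "dz": 0, "rx": 0, "ry": 0, "rz": 0, "claw": 1},
    {"dx": 0, "dy": 0, "dz": 0, "rx": 0, "ry": 0, "rz": 0, "claw": 1},
    {"dx": 0, "dy": 0, "dz": 0, "rx": 0, "ry": 0, "rz": 0, "claw": 1},
    {"dx": 0, "dy": 0, "dz": 0, "rx": 0, "ry": 0, "rz": 0, "claw": 1},
    {"dx": 0, "dy": 0, "dz": 0, "rx": 0, "ry": 0, "rz": 0, "claw": 1},
    {"dx": 0, "dy": 0, "dz": 0, "rx": 0, "ry": 0, "rz": 0, "claw": 1},
    {"dx": 0, "dy": 0, "dz": 0, "rx": 0, "ry": 0, "rz": 0, "claw": 1},
  ],
)

```text
clock: 8.92
eef_pos: [0.4721, 0.1914, 0.4227]
tcp_rot: [3.142, 0.0, 2.418]
ft_force: [0.6, 0.1, -7.5]
grip_width: 0.0136
grip_force: 60.0
```

Run:
```python
from station import vision,manip
import cv2
s=manip.read_state();print(s["clock"],s["ft_force"],s["moment"],s["grip_width"],s["eef_pos"],abs(s["qvel"]).max())
c=vision.camera("scene")["color"][...,::-1]
cv2.imwrite("pics/h.png",cv2.resize(c,(768,576),interpolation=2))
```

```text
8.9167 [ 0.56026962  0.14166896 -7.52545448] [-0.06300835  0.00131786  0.03916529] 0.013593009977702032 [0.47208174 0.19139281 0.42274832] 0.0007774782801650524
```

View pics/h.png

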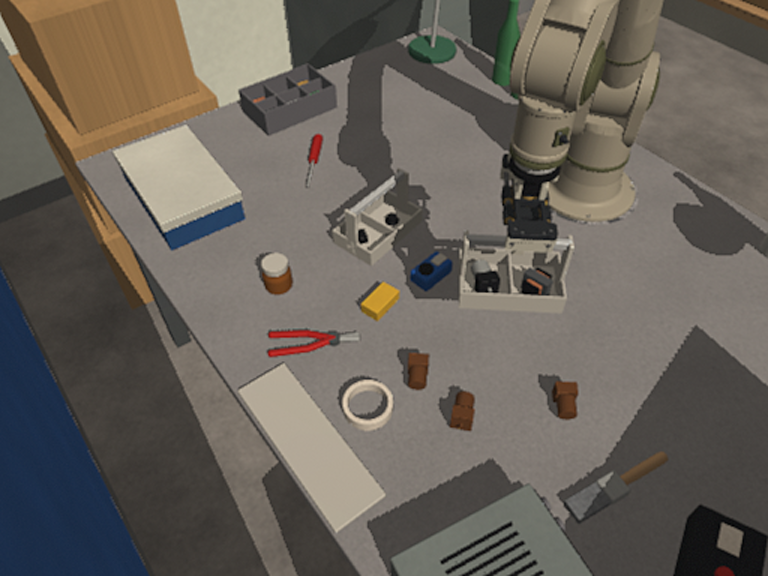

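The caddy hangs level about 14 cm up at (515,275), with the motor inside at (487,278). Everything else is where it was, and the hold has lasted over 2.5 s.

```bash
python3 -c "
from station import manip
print(manip.finish_job())"
```

```text
the job is handed in; nothing more can be done
None
```

The caddy with the motor is held level and still about 14 cm above the bench, the other caddy and everything else look unmoved in the last picture, and the job is handed in (no verdict was returned).

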